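Lever open the stiff key box with the flat opener

TASK

The flat opener is stowed handle first in the tunnel under the charging cradle: draw it out until its handle is clear, lay it flat on the shelf and let go, then take it again by the handle. Slide its blade into the gap under the key box lid and lever the lid up until it stands at least 50 degrees open by itself, never touching the box or lid with the gripper or arm. Then lay the opener gently, flat and wholly inside the glass tray, without dropping it, and leave the lid open, the opener in the tray, and the coin cup, the blue box and the fob where they were.

Things in the scene. Friction and masses are not known exactly. Their poses are not given: they have to be found in the camera images.
- keybox: Fixed brown wooden box, 110 (x) by 130 (y) mm, 80 mm high to the underside of its 8 mm hinged lid. Origin: centre of its underside; own +x points from front to hinge side, z up. The front wall (own -x) is only 68 mm high: a gap 12 mm high, 118 mm wide runs under the closed lid. Walls 6 mm. The lid overhangs the front by 8 mm, no handle.
- keybox_lid (a joint): Lid hinge angle in rad: 0 closed, grows as the front edge rises, stop at 1.75. A stiff hinge: the lid stays where it is left. About 2 N at the front edge lifts it. The hinge lies along the box's own y.
- lid_hinge (a point): Middle of the hinge line (a thin brass pin on the side away from the robot): at the far (own +x) edge of the box, 80 mm up, level with the lid's underside; fixed to the box.
- lid_lip (a point): Middle of the lid's free front edge on its underside, 118 mm from the hinge; moves with the lid.
- pry_gap (a point): Middle of the gap under the lid, in the plane of the front wall's outer face, 74 mm up; fixed to the box. The blade goes in here along the box's own +x.
- cradle: Fixed cream ceramic charging cradle: block 130 (own x) by 100 by 40 mm high, on it a slanted phone rest (85 to 125 mm behind the mouth, 120 mm high) and a small ledge (55 mm behind). A tunnel 44 mm wide, 30 mm high runs under it. Origin: on the shelf, middle of the tunnel's mouth; own +x points out of the mouth, the block is at x -130 to 0.
- opener: Loose flat opener, 190 mm, 0.12 kg: black handle 105 long, 24 wide, 20 thick; thin steel blade 85 long, 22 wide, 3 thick, at half the handle's thickness (8.5 mm over the shelf). Origin: on the underside where blade meets handle; own x to the blade's tip, z up. Starts with the handle in the tunnel, the blade sticking out of the mouth. Balance point 25 mm into the handle.
- opener_tip (a point): Middle of the blade's end: 85 mm from the origin along own x, 10 mm above the underside.
- opener_grip (a point): Centre of the handle: 52.5 mm behind the origin along own -x, 10 mm above the underside.
- tray: Fixed shallow clear glass tray, 250 (own x) by 140 (own y) mm outside, 16 mm high, wall and floor 5 mm thick, open on top. Origin: centre of its underside, z up.
- coin_cup: Loose stainless steel cup, 72 mm across, 75 mm high, standing beyond the work; leave it alone. Origin: centre of its underside.
- blue_box: Loose translucent blue round plastic box with a twist cap, 72 mm across, 82 mm high, standing beyond the work; leave it alone. Origin: centre of its underside.
- fob: Loose black plastic car fob, 75 by 36 by 13 mm, lying on the shelf between robot and key box; leave it alone. Origin: centre of its underside.
Not all that is in view belongs to the job. There is more than one size of the opener; the one meant has the size given above. There is more than one size of the cradle; the job needs the larger.

How it is judged:
On the way, in this order (a step that is already met when the one before it is completed fails the run):
1. the opener lies flat on the shelf, let go, at rest, with the centre of its handle out of the cradle by 20 mm or more (x of opener_grip in the frame of cradle above 0.02 m and contact force between the fingers and opener below 0.05 N and linear speed of opener below 0.03 m/s and height (world z) of opener below 0.006 m and angle between opener's own z axis and vertical below 0.1 rad), for 0.1 s.
2. the opener, held by its handle, bears on the key box and has levered the lid up by 0.25 rad or more (value of joint keybox_lid above 0.25 rad and contact force between opener and keybox above 0.2 N and contact force between the fingers and opener above 1 N and x of the grasp point in the frame of opener below 0.005 m), for 0.1 s.
At the end, for the whole second after the job is handed in: The key box lid stands open at 0.85 rad (about 49 degrees) or more and is still. The opener lies flat (within 0.1 rad) on the tray's floor, its tip, middle and handle centre inside the tray's outline, at rest and released (value of joint keybox_lid above 0.85 rad and velocity of joint keybox_lid between -0.05 and 0.05 rad/s and x of opener_tip in the frame of tray between -0.125 and 0.125 m and y of opener_tip in the frame of tray between -0.07 and 0.07 m and x of opener in the frame of tray between -0.125 and 0.125 m and y of opener in the frame of tray between -0.07 and 0.07 m and x of opener_grip in the frame of tray between -0.125 and 0.125 m and y of opener_grip in the frame of tray between -0.07 and 0.07 m and z of opener in the frame of tray below 0.012 m and angle between opener's own z axis and vertical below 0.1 rad and linear speed of opener below 0.03 m/s); the robot touches nothing.
It fails at once if the gripper or arm presses on the key box or its lid (over 1 N) (contact force between any of the fingers, the arm and keybox above 1 N).
It fails at once if the opener is dropped or flung (over 0.6 m/s while out of the fingers) (contact force between the fingers and opener below 0.05 N and linear speed of opener above 0.6 m/s).
It fails at once if the coin cup, blue box or fob is displaced by more than 20 mm (distance of any of coin_cup, blue_box, fob from where it was at the start of the episode above 0.02 m).
It also fails if it takes over 53 s, if anything falls off the work surface, if the arm or the gripper's body presses on something with over 40 N, if the wrist force passes 120 N, or if a joint passes its speed limit or range.

ROBOT

A 7-joint arm with a two-finger parallel gripper is mounted at the origin on the work surface. World frame = base frame: x ahead of the robot, y to its left, z up, the work surface at z = 0. Lengths are in m, angles in rad, forces in N, time in s.
With the tool pointing down it reaches from about 0.425 to 0.95 m from the base axis. Payload 16.7 kg.
Tool frame: the origin (TCP) lies midway between the tips of the shut fingers; the grasp point (between the pads) lies behind it (r.grip_depth is the z of the grasp point in the tool frame, in m); z points along the fingers, y is the line along which they close (so a half turn about z gives the same grasp; the last joint's range is limited). The gripper opens to 94 mm and grips with 3 to 60 N. Pads are 16 mm wide; open, the fingers measure 119 mm over their backs; the gripper's body (75 mm by 177 mm) begins 78 mm behind the grasp point.
Start: joints at [-1.264, 0.426, 0.074, 1.606, -0.034, 1.111, -0.067], TCP at [0.298, 0.606, 0.205] pointing down, gripper open.
Joint ranges: [-2.85, 2.85], [-0.5, 2.14], [-1.23, 1.37], [0.21, 2.46], [-1.02, 4.16], [0.16, 2.05], [-2.73, 2.73]. Speed limits (rad/s): [1.89, 1.89, 2.39, 2.39, 3.01, 3.01, 3.01].

INTERFACE

Orientations are given as [roll, pitch, yaw] about the fixed x, y, z axes, in that order (R = Rz(yaw) Ry(pitch) Rx(roll)).
In Python, from workcell import status, cams, r gives the robot as it stands.
- The arm moves only by the shell command python3 -m pendant 'ROWS' [FORCE]. ROWS is a JSON object of lists of equal length, an entry for each row: "rot": the turn, a rotation vector about the world's x, y, z as a fraction of full scale, a list of three; "linear": the shift along the world's x, y, z as a fraction of full scale, a list of three; "claw": the closure, from -1 (fully open) to 1 (shut). A call has 1 to 12 rows; each row is the pose to reach, as a shift and turn from the pose commanded when the call began, turning the shorter way round; what a row does not reach only later rows make up. Full scale, the value 1, is 0.2 m for a shift and 180 degrees for a turn. A row lasts 1/10 s, in which the tool goes at most 50 mm and 8.59 degrees, less where a joint would pass 70% of its speed; a pose out of reach is approached as far as the arm can. A call with a number of a shift or a turn outside -1 to 1 is refused whole. A call with a gripper value outside its range is refused whole. The fingers move at their own pace and stop on an object; FORCE is the grip in N (left out, the last holds). Time passes only in rows, so rows that repeat a pose let the fingers close. It gives the time, the measured TCP pose, the force, the opening and the grip force at its end, in the units of the state.
- status.state(): the state, without advancing time (a new reading comes with each control period).
- cams.get_image(name): name is "side" or "top" or "wrist"; returns the picture (384x512x3 uint8, red, green, blue); there is no depth.
- cams.camera_model(name): a dict with "fx", "fy", "cx", "cy" (pixels), "R" (3x3) and "t" (3): a world point X has camera coordinates R X + t. Camera axes: x right, y down, z forward; pixel columns grow to the right and rows downward; lengths in m; the calibration is good to about 2 mm. A picture is of the moment at which its call begins: read the wrist's pose just before it. camera_model takes no time and is no camera call; for the wrist camera it gives the pose at the moment of the call.
- r.hand_in(): hands the job in; it is judged then, once.
The state is a dict: "clock": time; "joints": joint angles; "qvel": joint speeds; "tau": joint torques, N m; "tcp_pos": TCP position; "eef_rot": TCP orientation; "force": force on the tool from outside, world axes, zero at the start; "torque": the same for the moment, N m; "opening": finger opening in m; "gripper_force": force on a finger pad.
Only numpy, scipy, OpenCV 4.12 (cv2) and the standard library are available. Lean on these libraries where they do the work, as an engineer would, in place of code of your own. Each camera call takes 0.05 s, during which the arm holds its last target. There are 200 camera calls.

## Working session

There is one attempt and no reset: what is moved stays moved. The work goes in short steps, Python scripts to look and compute and a shell command to move; the robot and the scene stay as the last step left them, time stands still between calls to the robot, and variables do not carry over. Pictures are saved under pics/ and viewed, at most 10 in all, crops included, and the job is handed in when it is done.

```bash
ls; mkdir -p pics
python3 - <<'E'
from workcell import status,cams,r
import cv2,numpy as np
s=status.state();print(s, r.grip_depth)
for n in ("top","side"):
    im=cams.get_image(n);cv2.imwrite(f"pics/{n}0.png",im[:,:,::-1]);m=cams.camera_model(n)
    print(n,m, -np.array(m['R']).T@np.array(m['t']))
E
```

```text
pics
{'clock': 0.0, 'joints': array([-1.26347259,  0.42674034,  0.07382932,  1.60658633, -0.03408607,
        1.11077826, -0.06709608]), 'qvel': array([ 5.87289749e-04, -2.78122640e-04,  2.06023064e-03,  2.59438436e-04,
        3.23610197e-05,  1.18823735e-03, -3.16930236e-04]), 'tau': array([ 3.78258155e-04, -9.35847545e+01,  3.66757639e+00, -4.54172873e+01,
       -4.87782061e-02,  2.04676646e-02,  1.24558069e-04]), 'tcp_pos': array([0.29757458, 0.60539633, 0.20477853]), 'eef_rot': array([-3.14034279e+00,  9.69155606e-05,  2.68476770e+00]), 'force': array([ 0.58710004,  0.90618037, -0.44897375]), 'torque': array([-0.00709613,  0.00129084, -0.02305257]), 'gripper_force': 0.0, 'opening': 0.09399237571122528} -0.0188
top {'fx': 354.52238268320554, 'fy': 354.52238268320554, 'cx': 250.3010536514488, 'cy': 192.75380131465903, 'R': array([[-0.01582936, -0.99971158,  0.01806059],
       [-0.99123044,  0.01331993, -0.13147166],
       [ 0.13119317, -0.01998332, -0.9911554 ]]), 't': array([0.08930085, 0.57802304, 1.03251617])} [0.43890854 0.10220897 1.0977648 ]
side {'fx': 375.172484900529, 'fy': 375.172484900529, 'cx': 252.15683618030366, 'cy': 185.14314471511275, 'R': array([[ 0.99747335, -0.0700258 , -0.01197107],
       [-0.04608308, -0.50954014, -0.85921196],
       [ 0.05406727,  0.8575927 , -0.51147972]]), 't': array([-0.52900405,  0.14159545,  1.03616623])} [ 0.47816992 -0.85350396  0.64530577]
```

View pics/top0.png

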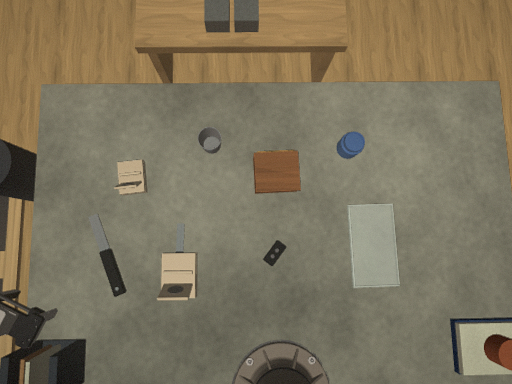

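View pics/side0.png

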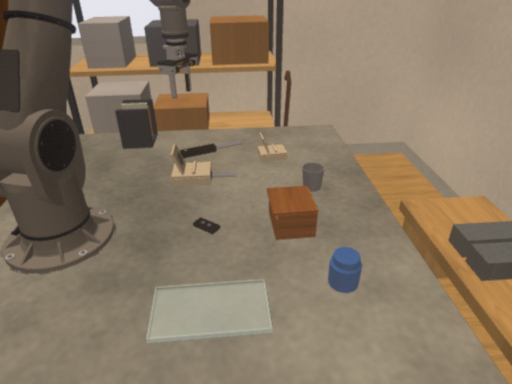

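Top: the job's cradle (larger, with an opener blade sticking out of its mouth at (180,238)) is at about (178,275). The smaller cradle at (130,176) and the long loose opener at (110,255) are decoys. The key box is at (277,171), tray (374,246), fob (275,252), cup (210,140) and blue box (351,145). An enlarged crop should confirm this.

```bash
cat > h.py <<'E'
from workcell import status,cams,r
import cv2,numpy as np
from scipy.spatial.transform import Rotation as Ro
def ray(m,uv):
    R=np.array(m['R']);c=-R.T@np.array(m['t'])
    d=R.T@np.array([(uv[0]-m['cx'])/m['fx'],(uv[1]-m['cy'])/m['fy'],1]);return c,d
def plane(m,uv,z):
    c,d=ray(m,uv);return c+d*(z-c[2])/d[2]
def tri(*obs):
    A=np.zeros((3,3));b=np.zeros(3)
    for m,uv in obs:
        c,d=ray(m,uv);d=d/np.linalg.norm(d);P=np.eye(3)-np.outer(d,d);A+=P;b+=P@c
    return np.linalg.solve(A,b)
def proj(m,X):
    p=np.array(m['R'])@np.array(X)+np.array(m['t']);return np.array([m['fx']*p[0]/p[2]+m['cx'],m['fy']*p[1]/p[2]+m['cy']])
E
python3 - <<'E'
from h import *
im=cv2.imread('pics/top0.png')
a=cv2.resize(im[205:305,85:205],None,fx=6,fy=6,interpolation=cv2.INTER_CUBIC)
cv2.imwrite('pics/c1.png',a)
m=cams.camera_model('top')
for n,uv,z in [('tip',(180,225),.01),('mouthL',(162,254),.04),('mouthR',(196,253),.04),('backL',(158,299),.04),('kb',(277,171),.088),('kbfl',(255,193),.088),('kbfr',(300,191),.088),('tray',(374,246),.016),('fob',(275,252),.013),('smallcr',(130,176),.03),('big handle end',(120,294),.02),('big tip',(97,216),.01)]:
    print(n,plane(m,uv,z).round(3))
E
```

```text
tip [0.487 0.296 0.01 ]
mouthL [0.401 0.342 0.04 ]
mouthR [0.403 0.243 0.04 ]
backL [0.274 0.352 0.04 ]
kb [0.635 0.003 0.088]
kbfl [0.572 0.068 0.088]
kbfr [ 0.576 -0.062  0.088]
tray [ 0.414 -0.293  0.016]
fob [0.401 0.009 0.013]
smallcr [0.637 0.445 0.03 ]
big handle end [0.287 0.468 0.02 ]
big tip [0.518 0.548 0.01 ]
```

View pics/c1.png

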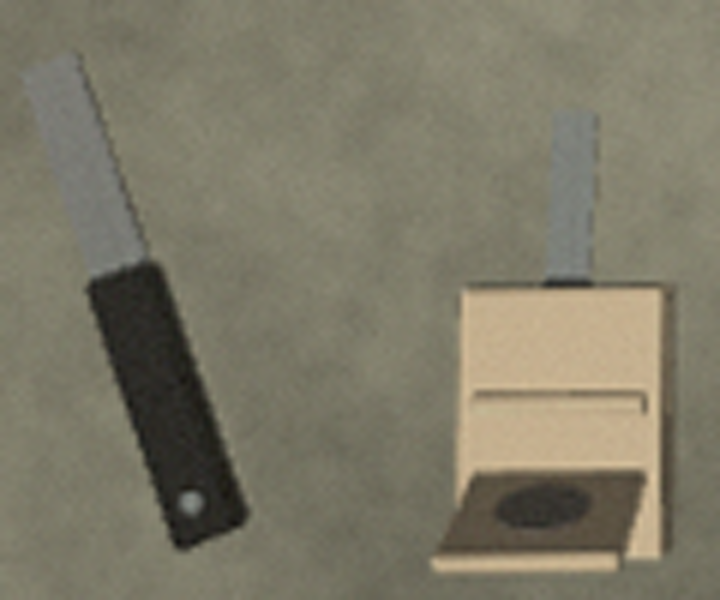

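The crop shows the job's cradle: a block about 99 mm wide at the mouth and 130 deep, with its mouth edge at about (179,253) in the full image. The opener's blade runs from (180,252) to (180.7,224), about 85 mm long. The loose opener on the left is about 260 mm long, so it is a decoy. Next I move above the blade to measure with the wrist camera.

```bash
python3 -m pendant '{"linear":[[0.2,-0.2,0],[0.4,-0.4,0],[0.6,-0.6,0],[0.76,-0.8,0],[0.76,-0.8,0],[0.76,-0.8,0]],"rot":[[0,0,0.04],[0,0,0.08],[0,0,0.12],[0,0,0.1454],[0,0,0.1454],[0,0,0.1454]],"claw":[-0.3,-0.3,-0.3,-0.3,-0.3,-0.3]}' 30; python3 -m pendant '{"linear":[[0,-0.2,0],[0,-0.4,0],[0,-0.6,0],[0,-0.75,0],[0,-0.75,0],[0,-0.75,0],[0,-0.75,0]],"rot":[[0,0,0],[0,0,0],[0,0,0],[0,0,0],[0,0,0],[0,0,0],[0,0,0]],"claw":[-0.3,-0.3,-0.3,-0.3,-0.3,-0.3,-0.3]}'
python3 - <<'E'
from h import *
s=status.state();print(s['clock'],s['tcp_pos'],s['eef_rot'],s['opening'],s['joints'])
m=cams.camera_model('wrist');im=cams.get_image('wrist');cv2.imwrite('pics/w1.png',im[:,:,::-1])
import pickle;pickle.dump(m,open('w1.pkl','wb'))
print(m, -np.array(m['R']).T@np.array(m['t']))
E
```

```text
clock: 0.7
tcp_pos: [0.4527, 0.4421, 0.2054]
eef_rot: [-3.14, 0.001, 3.136]
force: [-0.4, -0.8, 0.2]
opening: 0.0611
gripper_force: 0.0
clock: 1.4
tcp_pos: [0.4493, 0.2974, 0.2054]
eef_rot: [3.141, -0.0, -3.14]
force: [-0.1, 1.2, 1.0]
opening: 0.0611
gripper_force: 0.0
1.4 [0.44926454 0.29737665 0.20542407] [ 3.14123211e+00 -1.46500360e-04 -3.13990995e+00] 0.061101979137605116 [-0.7827742   0.20358924  0.09065324  1.91552056 -0.0218736   1.02328501
  0.88988149]
{'fx': 274.64434696879874, 'fy': 274.64434696879874, 'cx': 256.3781312390054, 'cy': 191.99211384949342, 'R': array([[-0.00270194,  0.99999579,  0.00105838],
       [ 0.9638581 ,  0.00232234,  0.26640602],
       [ 0.26640244,  0.00173994, -0.96386032]]), 't': array([-0.29685029, -0.46135615,  0.27024942])} [0.37188469 0.29745024 0.38370493]
```

View pics/w1.png

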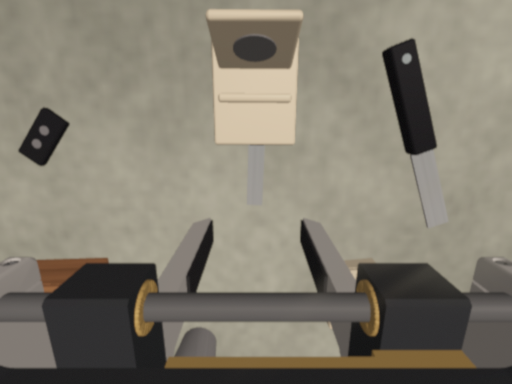

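The wrist view shows the blade from (257,146) at the mouth to its tip at (255,204), the block's front edge at row about 144 (216–296), and the fob at (44,137).

Run:
```python
from h import *;import pickle
mt=cams.camera_model('top');ms=cams.camera_model('side');mw=pickle.load(open('w1.pkl','rb'))
im=cv2.imread('pics/w1.png').astype(int)
# blade pixels edges by row
for v in range(148,212,6):
    row=im[v,230:285].sum(1); d=np.diff(row); print(v, 230+np.argmax(np.abs(d)), row[::3])
print('tip tri w+top',tri((mt,(180.7,223.8)),(mw,(255,204.5))))
print('front top L/R', tri((mt,(162,253)),(mw,(296,144))),tri((mt,(195.5,253)),(mw,(216,144))))
for n,uv in [('tip',(255,204.5)),('base',(257,146))]: print(n,plane(mw,uv,.01))
print('front z.04',plane(mw,(216,144),.04),plane(mw,(296,144),.04))
```

```text
148 264 [462 459 459 464 459 454 452 459 446 454 452 452 436 433 433 431 433 437
 441]
154 236 [456 453 456 468 466 465 457 459 448 455 454 456 447 442 434 431 436 440
 439]
160 255 [462 459 462 468 472 471 458 457 447 455 454 455 453 451 446 437 434 434
 439]
166 263 [474 470 469 470 470 468 458 458 449 458 453 454 446 452 453 448 440 446
 453]
172 281 [471 468 468 472 471 465 457 457 449 457 453 449 441 441 440 439 440 445
 454]
178 246 [473 469 468 470 471 472 459 458 451 458 455 454 452 451 449 445 443 448
 453]
184 246 [473 465 462 470 473 472 461 460 453 458 460 452 448 450 451 451 451 453
 453]
190 246 [479 474 473 477 480 478 461 459 455 460 458 459 459 456 456 462 468 470
 468]
196 246 [485 486 482 479 479 474 461 460 457 460 459 471 474 473 468 462 463 468
 465]
202 246 [480 484 486 484 481 477 461 460 459 461 459 469 468 475 475 471 469 474
 472]
208 278 [470 473 478 484 485 485 480 474 471 475 477 477 474 475 472 468 467 473
 477]
tip tri w+top [0.49100367 0.29471232 0.01506768]
front top L/R [0.40502079 0.34681911 0.02895626] [0.40419785 0.24623169 0.03400868]
tip [0.49373103 0.29620468 0.01      ]
base [0.4107897  0.29878995 0.01      ]
front z.04 [0.40534219 0.24790126 0.04      ] [0.40508464 0.34698531 0.04      ]
```

```bash
python3 -m pendant '{"linear":[[0.054,0,-0.2],[0.054,-0.005,-0.4],[0.054,-0.005,-0.6],[0.054,-0.005,-0.75],[0.054,-0.005,-0.85],[0.054,-0.005,-0.85]],"rot":[[0,0,-0.01],[0,0,-0.01],[0,0,-0.01],[0,0,-0.01],[0,0,-0.01],[0,0,-0.01]],"claw":[-0.3,-0.3,-0.3,-0.3,-0.3,-0.3]}' 15; python3 -m pendant '{"linear":[[0,0,-0.08],[0,0,-0.15],[0,0,-0.155],[0,0,-0.155],[0,0,-0.155],[0,0,-0.155],[0,0,-0.155],[0,0,-0.155],[0,0,-0.155],[0,0,-0.155]],"rot":[[0,0,0],[0,0,0],[0,0,0],[0,0,0],[0,0,0],[0,0,0],[0,0,0],[0,0,0],[0,0,0],[0,0,0]],"claw":[-0.3,-0.3,-0.3,-0.3,1,1,1,1,1,1]}' 15
```

```text
clock: 2.05
tcp_pos: [0.4587, 0.2948, 0.0327]
eef_rot: [-3.139, -0.004, 3.112]
force: [-0.2, 1.0, 0.8]
opening: 0.0611
gripper_force: 0.0
clock: 3.05
tcp_pos: [0.4606, 0.2948, 0.0046]
eef_rot: [3.142, 0.0, 3.11]
force: [0.4, 0.0, 0.7]
opening: 0.0213
gripper_force: 15.0
```

```bash
python3 -m pendant '{"linear":[[0.07,0,0],[0.17,0,0],[0.27,0,0],[0.37,0,0],[0.47,0,0],[0.57,0,0],[0.67,0,0],[0.75,0,0],[0.75,0,0],[0.75,0,0]],"rot":[[0,0,0],[0,0,0],[0,0,0],[0,0,0],[0,0,0],[0,0,0],[0,0,0],[0,0,0],[0,0,0],[0,0,0]],"claw":[1,1,1,1,1,1,1,1,1,1]}'; python3 -m pendant '{"linear":[[0,0,0],[0,0,0],[0,0,0],[0,0,0],[0,0,0],[0,0,0],[0,0,0],[0,0,0.2],[0,0,0.4],[-0.2,0,0.55],[-0.4,0,0.7],[-0.45,0,0.75]],"rot":[[0,0,0],[0,0,0],[0,0,0],[0,0,0],[0,0,0],[0,0,0],[0,0,0],[0,0,0],[0,0,0],[0,0,0],[0,0,0],[0,0,0]],"claw":[-0.3,-0.3,-0.3,-0.3,-0.3,-0.3,-0.3,-0.3,-0.3,-0.3,-0.3,-0.3]}'; python3 -m pendant '{"linear":[[0,0,0.05],[0,0,0.05]],"rot":[[0,0,0],[0,0,0]],"claw":[-0.3,-0.3]}'
python3 - <<'E'
from h import *
s=status.state();print(s['clock'],s['tcp_pos'],s['eef_rot'],s['opening'],s['joints'])
import pickle
for n in('wrist','top'):
    m=cams.camera_model(n);im=cams.get_image(n);cv2.imwrite(f'pics/{n}2.png',im[:,:,::-1]);pickle.dump(m,open(n+'2.pkl','wb'))
E
```

```text
clock: 4.05
tcp_pos: [0.6109, 0.2944, 0.0043]
eef_rot: [-3.141, 0.0, 3.109]
force: [2.2, 0.4, 1.6]
opening: 0.0215
gripper_force: 15.0
clock: 5.25
tcp_pos: [0.5181, 0.2958, 0.1574]
eef_rot: [3.139, 0.001, 3.112]
force: [0.2, 0.8, -0.3]
opening: 0.0609
gripper_force: 0.0
clock: 5.45
tcp_pos: [0.5218, 0.295, 0.1657]
eef_rot: [3.14, 0.002, 3.11]
force: [0.0, 0.8, 0.8]
opening: 0.0612
gripper_force: 0.0
5.45 [0.52177102 0.29504281 0.16570844] [3.14042609e+00 1.89025841e-03 3.10993152e+00] 0.06116322860289088 [-0.69796418  0.34117669  0.09447705  1.82616977 -0.03794111  0.97377402
  0.95150044]
```

View pics/wrist2.png

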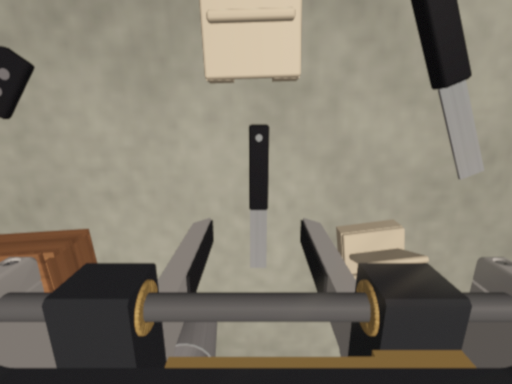

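The opener lies free on the shelf, with its handle end at (259,125), the joint at (259,209) and the tip at (259,267). The cradle's mouth is at row 79, and the box front edge crosses about (0..92, 234).

Run:
```python
from h import *;import pickle
mt=pickle.load(open('top2.pkl','rb'));ms=cams.camera_model('side');mw=pickle.load(open('wrist2.pkl','rb'))
for n,uv,z in[('end',(259,125),.02),('joint',(258.7,209.5),.02),('tip',(259,267),.01),('boxcorner front-left',(90,230),.088)]: print(n,plane(mw,uv,z).round(4))
im=cv2.imread('pics/top2.png')
a=cv2.resize(im[140:200,245:310],None,fx=6,fy=6,interpolation=cv2.INTER_CUBIC)
b=cv2.resize(im[195:295,340:405],None,fx=6,fy=6,interpolation=cv2.INTER_CUBIC)
c=np.zeros((600,800,3),np.uint8);c[:360,:390]=a;c[:600,400:790]=b
s=cv2.imread('pics/side0.png')[180:240,262:322];c[360:600,:390][:, :240]=cv2.resize(s,(240,240),interpolation=cv2.INTER_CUBIC)
cv2.imwrite('pics/c2.png',c)
```

```text
end [0.4547 0.3009 0.02  ]
joint [0.557  0.2976 0.02  ]
tip [0.6434 0.2957 0.01  ]
boxcorner front-left [0.5497 0.1276 0.088 ]
```

View pics/c2.png

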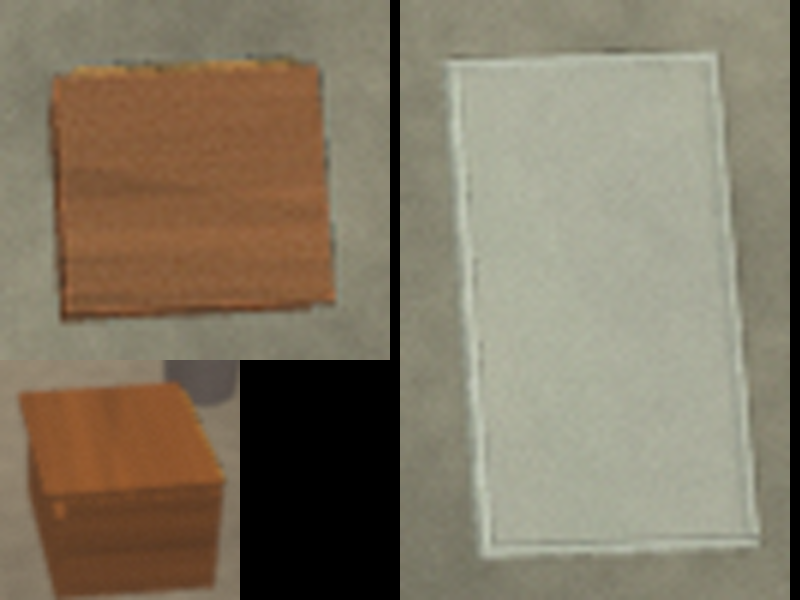

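Run:
```python
from h import *;import pickle
mt=cams.camera_model('top');ms=cams.camera_model('side');mw=pickle.load(open('wrist2.pkl','rb'))
FL,FR,BL,BR=[plane(mt,u,.088) for u in[(255.3,191.3),(300.5,189.5),(253.8,152.5),(298,151)]]
for p in(FL,FR,BL,BR):print(p.round(4))
print('yaw',np.degrees(np.arctan2(*( (FL-FR)[[0,1]]*[-1,1]))),np.degrees(np.arctan2(*(BL-FL)[[1,0]])),np.degrees(np.arctan2(*(BR-FR)[[1,0]])), (FL+FR+BL+BR)/4)
print('tri FL',tri((mt,(255.3,191.3)),(ms,(267,188.3))),'FR',tri((mt,(300.5,189.5)),(ms,(273.3,214.3))),'BR',tri((mt,(298,151)),(ms,(317.5,210))))
T=[plane(mt,u,.016) for u in[(347.8,205.3),(392.7,204),(353.8,287.5),(399.7,285.8)]]
for p in T:print(p.round(4))
print(sum(T)/4,np.degrees(np.arctan2(*(T[0]-T[2])[[1,0]])),np.degrees(np.arctan2(*(T[1]-T[3])[[1,0]])))
im=cv2.imread('pics/wrist2.png');print(im.shape)
```

```text
[0.5766 0.0674 0.088 ]
[ 0.5801 -0.0631  0.088 ]
[0.6909 0.0698 0.088 ]
[ 0.6939 -0.0597  0.088 ]
yaw 1.5347489621749817 1.1813814981480746 1.7154655967832684 [0.6353802  0.00358732 0.088     ]
tri FL [0.57812955 0.06721317 0.08317664] FR [ 0.58118603 -0.06384985  0.0836644 ] BR [ 0.69604025 -0.06006332  0.08723937]
[ 0.5391 -0.2193  0.016 ]
[ 0.5412 -0.3588  0.016 ]
[ 0.2923 -0.2244  0.016 ]
[ 0.2948 -0.363   0.016 ]
[ 0.41684457 -0.2913662   0.016     ] 1.1962443963129814 0.9610322770601127
(384, 512, 3)
```

Run:
```python
import numpy as np
from scipy.optimize import fsolve
D=[(.4267,1.6066,np.hypot(.29757,.6054),.2048),(.2036,1.9155,np.hypot(.44926,.29738),.2054),(.3412,1.8262,np.hypot(.5218,.295),.1657)]
A=[];b=[]
for q2,q4,r,z in D:
    A+=[[np.sin(q2),np.sin(q2+q4),1,0],[np.cos(q2),np.cos(q2+q4),0,1]];b+=[r,z]
x,res,*_=np.linalg.lstsq(np.array(A),np.array(b),rcond=None);print(x,np.array(A)@x-b)
L1,L2,c,c2=x
for Lt in(.25,.35,.45):
  for lean in(0,10,20,30,40):   # back lean deg; TCP at r,z
    for R,Z in((.53,.02),(.545,.06)):
      t=np.radians(lean); wr=R-Lt*np.sin(t)-c; wz=Z+Lt*np.cos(t)-Lt-c2
      d=(wr**2+wz**2-L1**2-L2**2)/(2*L1*L2); q4=np.arccos(np.clip(d,-1,1))
      q2=np.arctan2(wr,wz)-np.arctan2(L2*np.sin(q4),L1+L2*np.cos(q4))
      print(Lt,lean,R,Z,'q2 %.2f q4 %.2f q6 %.2f'%(q2,q4,np.pi+t-q2-q4))
```

```text
[ 0.54616455  0.48548498  0.01437308 -0.07614045] [ 3.13506592e-04 -3.65544317e-04  3.56665572e-04  2.88742239e-04
 -6.70172164e-04  7.68020780e-05]
0.25 0 0.53 0.02 q2 0.45 q4 2.08 q6 0.61
0.25 0 0.545 0.06 q2 0.40 q4 2.03 q6 0.71
0.25 10 0.53 0.02 q2 0.40 q4 2.18 q6 0.74
0.25 10 0.545 0.06 q2 0.35 q4 2.13 q6 0.84
0.25 20 0.53 0.02 q2 0.37 q4 2.27 q6 0.84
0.25 20 0.545 0.06 q2 0.31 q4 2.22 q6 0.96
0.25 30 0.53 0.02 q2 0.37 q4 2.36 q6 0.93
0.25 30 0.545 0.06 q2 0.30 q4 2.31 q6 1.05
0.25 40 0.53 0.02 q2 0.40 q4 2.44 q6 0.99
0.25 40 0.545 0.06 q2 0.31 q4 2.40 q6 1.13
0.35 0 0.53 0.02 q2 0.45 q4 2.08 q6 0.61
0.35 0 0.545 0.06 q2 0.40 q4 2.03 q6 0.71
0.35 10 0.53 0.02 q2 0.38 q4 2.22 q6 0.72
0.35 10 0.545 0.06 q2 0.33 q4 2.16 q6 0.83
0.35 20 0.53 0.02 q2 0.35 q4 2.35 q6 0.79
0.35 20 0.545 0.06 q2 0.28 q4 2.30 q6 0.91
0.35 30 0.53 0.02 q2 0.36 q4 2.47 q6 0.84
0.35 30 0.545 0.06 q2 0.27 q4 2.42 q6 0.97
0.35 40 0.53 0.02 q2 0.43 q4 2.58 q6 0.83
0.35 40 0.545 0.06 q2 0.31 q4 2.54 q6 0.99
0.45 0 0.53 0.02 q2 0.45 q4 2.08 q6 0.61
0.45 0 0.545 0.06 q2 0.40 q4 2.03 q6 0.71
0.45 10 0.53 0.02 q2 0.37 q4 2.25 q6 0.70
0.45 10 0.545 0.06 q2 0.31 q4 2.20 q6 0.81
0.45 20 0.53 0.02 q2 0.33 q4 2.42 q6 0.74
0.45 20 0.545 0.06 q2 0.25 q4 2.37 q6 0.87
0.45 30 0.53 0.02 q2 0.36 q4 2.58 q6 0.73
0.45 30 0.545 0.06 q2 0.25 q4 2.53 q6 0.89
0.45 40 0.53 0.02 q2 0.52 q4 2.71 q6 0.61
0.45 40 0.545 0.06 q2 0.35 q4 2.68 q6 0.81
```

```bash
python3 -m pendant '{"linear":[[-0.035,0.02,-0.1],[-0.035,0.02,-0.2],[-0.035,0.02,-0.4],[-0.035,0.02,-0.6],[-0.035,0.02,-0.72],[-0.035,0.02,-0.795],[-0.035,0.02,-0.795],[-0.035,0.02,-0.795],[-0.035,0.02,-0.795]],"rot":[[0,0.04,0],[0,0.0833,0],[0,0.0833,0],[0,0.0833,0],[0,0.0833,0],[0,0.0833,0],[0,0.0833,0],[0,0.0833,0],[0,0.0833,0]],"claw":[-0.3,-0.3,-0.3,-0.3,-0.3,-0.3,-0.3,-0.3,-0.3]}' 50;  python3 -m pendant '{"linear":[[0,0,0],[0,0,0],[0,0,0],[0,0,0],[0,0,0],[0,0,0],[0,0,0]],"rot":[[0,0,0],[0,0,0],[0,0,0],[0,0,0],[0,0,0],[0,0,0],[0,0,0]],"claw":[1,1,1,1,1,1,1]}' 50
```

```text
clock: 6.45
tcp_pos: [0.514, 0.2987, 0.0054]
eef_rot: [-3.133, -0.261, 3.109]
force: [-0.2, 0.5, 0.3]
opening: 0.0609
gripper_force: 0.0
clock: 7.15
tcp_pos: [0.5135, 0.2987, 0.0055]
eef_rot: [-3.133, -0.262, 3.109]
force: [-0.1, -1.0, 1.9]
opening: 0.0236
gripper_force: 50.0
```

```bash
python3 -m pendant '{"linear":[[0,0,0.15],[0,-0.03,0.3],[-0.03,-0.15,0.45],[-0.1,-0.32,0.5],[-0.15,-0.5,0.5],[-0.25,-0.7,0.5],[-0.35,-0.85,0.5],[-0.44,-1,0.5],[-0.44,-1,0.5]],"rot":[[0,0,0],[0,0,0.005],[0,0,0.01],[0,0,0.0167],[0,0,0.0167],[0,0,0.0167],[0,0,0.0167],[0,0,0.0167],[0,0,0.0167]],"claw":[1,1,1,1,1,1,1,1,1]}'; python3 -m pendant '{"linear":[[0,-0.2,0],[0,-0.4,0],[0,-0.485,-0.08],[0,-0.485,-0.17],[0,-0.485,-0.18],[0,-0.485,-0.18],[0,-0.485,-0.18],[0,-0.485,-0.18]],"rot":[[0,0,0],[0,0,0],[0,0,0],[0,0,0],[0,0,0],[0,0,0],[0,0,0],[0,0,0]],"claw":[1,1,1,1,1,1,1,1]}'
python3 - <<'E'
from h import *
s=status.state();print(s['clock'],s['tcp_pos'],s['eef_rot'],s['opening'],s['joints'])
import pickle
for n in('wrist','top','side'):
    m=cams.camera_model(n);im=cams.get_image(n);cv2.imwrite(f'pics/{n}3.png',im[:,:,::-1]);pickle.dump(m,open(n+'3.pkl','wb'))
w=cv2.imread('pics/wrist3.png');sd=cv2.imread('pics/side3.png')[170:250,200:330]
c=np.zeros((600,800,3),np.uint8);c[:384,:512]=w
c[384:600,:351]=cv2.resize(sd,(351,216),interpolation=cv2.INTER_CUBIC)
t=cv2.imread('pics/top3.png')[150:290,220:330];c[384:600,360:530]=cv2.resize(t,(170,216),interpolation=cv2.INTER_CUBIC)
cv2.imwrite('pics/c3.png',c)
E
```

```text
clock: 8.05
tcp_pos: [0.4233, 0.0949, 0.1056]
eef_rot: [-3.132, -0.263, -3.126]
force: [0.3, -0.3, -1.6]
opening: 0.0237
gripper_force: 50.0
clock: 8.85
tcp_pos: [0.426, 0.0022, 0.0701]
eef_rot: [-3.133, -0.261, -3.121]
force: [0.4, -0.6, -1.4]
opening: 0.0238
gripper_force: 50.0
8.85 [0.42599948 0.00223056 0.07006555] [-3.13340159 -0.26059308 -3.12087976] 0.02383688398212251 [-0.27310439  0.37060394  0.16267323  2.08498327 -0.09133975  0.95327006
  1.54171548]
```

View pics/c3.png

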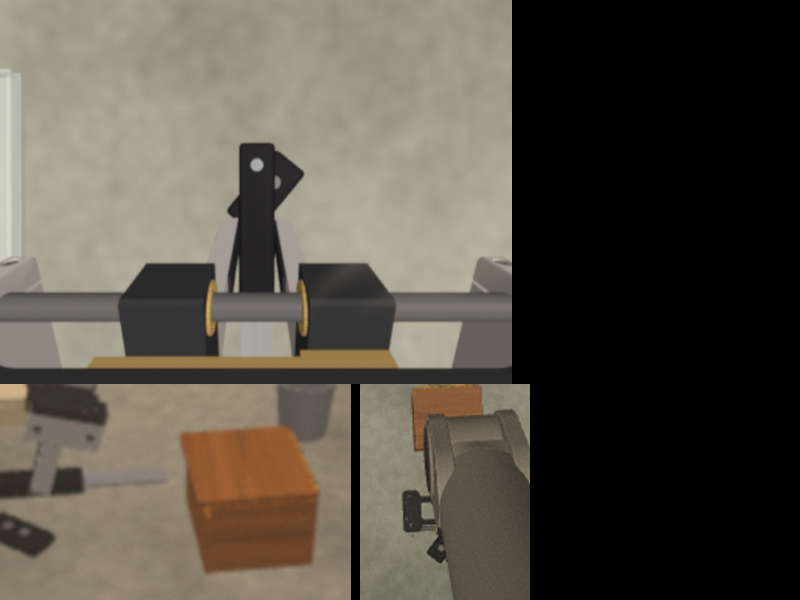

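The wrist shows the opener held by its handle (end at (257,145)). In the side view the blade runs from (231,206.7) to its tip at (261.5,203.7), short of the lid and apparently level. I check the tip's height from the side ray.

Run:
```python
from h import *
m=cams.camera_model('side')
for uv,y in[((261.5,203.7),.0045),((230.7,206.7),.003)]:
    c,d=ray(m,uv);print((c+d*(y-c[1])/d[1]).round(4))
    
for X in[(.5537,.0045,.0745),(.469,.003,.0745)]:print(X,proj(m,X))
# lid lip line & gap predicted
for X in[(.5795,-.0635,.080),(.5795,-.0635,.088),(.5865,-.0615,.068)]:print(X,proj(m,X))
im=cv2.imread('pics/side3.png');cv2.imwrite('pics/c4.png',cv2.resize(im[180:230,215:325],None,fx=7,fy=7,interpolation=cv2.INTER_CUBIC))
```

```text
[0.5573 0.0045 0.0728]
[0.4724 0.003  0.0689]
(0.5537, 0.0045, 0.0745) [260.18852308 203.24082483]
(0.469, 0.003, 0.0745) [229.37900388 205.05106836]
(0.5795, -0.0635, 0.08) [272.42621696 215.4422757 ]
(0.5795, -0.0635, 0.088) [272.47477873 212.90636237]
(0.5865, -0.0615, 0.068) [274.92947297 218.62018146]
```

View pics/c4.png

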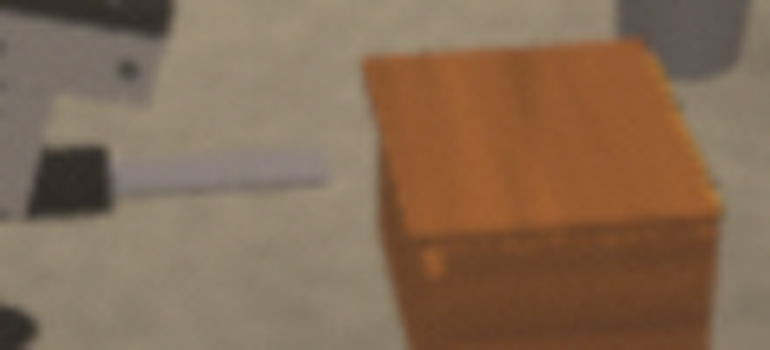

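```bash
python3 -m pendant '{"linear":[[0.08,0.002,-0.005],[0.16,0.004,-0.005],[0.22,0.006,-0.005],[0.27,0.007,-0.005],[0.32,0.008,-0.005],[0.37,0.01,-0.005],[0.41,0.011,-0.005],[0.45,0.012,-0.005],[0.45,0.012,-0.005],[0.45,0.012,-0.005]],"rot":[[0,0,0],[0,0,0],[0,0,0],[0,0,0],[0,0,0],[0,0,0],[0,0,0],[0,0,0],[0,0,0],[0,0,0]],"claw":[1,1,1,1,1,1,1,1,1,1]}' 60
```

```text
clock: 10.0
tcp_pos: [0.5153, 0.0041, 0.0683]
eef_rot: [-3.133, -0.262, -3.122]
force: [0.1, -0.1, -1.5]
opening: 0.0235
gripper_force: 60.0
```

```bash
python3 -m pendant '{"linear":[[0,0,-0.02],[0.002,0,-0.045],[0.0055,0,-0.07],[0.011,0,-0.094],[0.018,0,-0.118],[0.027,0,-0.141],[0.0365,0,-0.164],[0.048,0,-0.185],[0.062,0,-0.206],[0.062,0,-0.206],[0.062,0,-0.206],[0.062,0,-0.206]],"rot":[[0,0,0],[0,-0.0222,0],[0,-0.0444,0],[0,-0.0667,0],[0,-0.0889,0],[0,-0.1111,0],[0,-0.1333,0],[0,-0.1555,0],[0,-0.1778,0],[0,-0.1778,0],[0,-0.1778,0],[0,-0.1778,0]],"claw":[1,1,1,1,1,1,1,1,1,1,1,1]}' 60
python3 - <<'E'
from h import *
s=status.state();print(s['clock'],s['joints'])
im=cams.get_image('side')[:,:,::-1];cv2.imwrite('pics/side4.png',im)
a=cv2.resize(im[165:235,215:325],None,fx=7,fy=7,interpolation=cv2.INTER_CUBIC);cv2.imwrite('pics/c5.png',a)
E
```

```text
clock: 11.2
tcp_pos: [0.5287, 0.0043, 0.0289]
eef_rot: [-3.123, 0.3, -3.122]
force: [-15.4, 0.5, 43.2]
opening: 0.0235
gripper_force: 60.0
11.2 [-0.35521966  0.33020729  0.20786411  2.32155722 -0.02428561  0.20229663
  1.44243467]
```

View pics/c5.png

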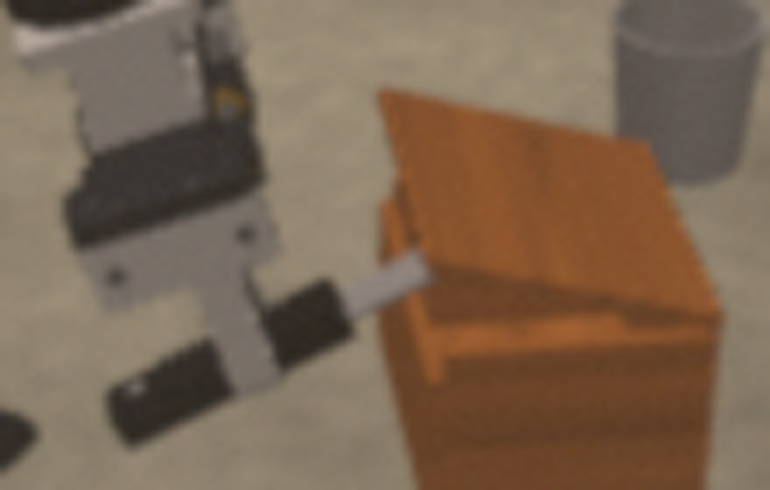

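The lid has been levered to about 0.33 rad: its front corner is lifted and the blade lies on the wall edge at (420,270) in the crop. I now raise it and push on.

```bash
python3 -m pendant '{"linear":[[0,0,0.05],[0,0,0.1],[0,0,0.15],[0,0,0.2],[0.02,0,0.235],[0.05,0.001,0.27],[0.08,0.002,0.3],[0.1,0.003,0.32],[0.12,0.003,0.335],[0.12,0.003,0.335],[0.12,0.003,0.335]],"rot":[[0,0,0],[0,0,0],[0,0,0],[0,0,0],[0,0,0],[0,0,0],[0,0,0],[0,0,0],[0,0,0],[0,0,0],[0,0,0]],"claw":[1,1,1,1,1,1,1,1,1,1,1]}' 60
python3 - <<'E'
from h import *
s=status.state();print(s['clock'],s['joints'])
im=cams.get_image('side')[:,:,::-1];cv2.imwrite('pics/side5.png',im)
a=cv2.resize(im[145:235,215:325],None,fx=6,fy=6,interpolation=cv2.INTER_CUBIC);cv2.imwrite('pics/c6.png',a)
E
```

```text
clock: 12.35
tcp_pos: [0.5522, 0.0047, 0.0943]
eef_rot: [-3.122, 0.297, -3.122]
force: [-0.3, 1.4, 0.2]
opening: 0.0233
gripper_force: 60.0
12.35 [-0.38806355  0.23175529  0.25026808  2.23369689  0.00307703  0.39074425
  1.43255903]
```

View pics/c6.png

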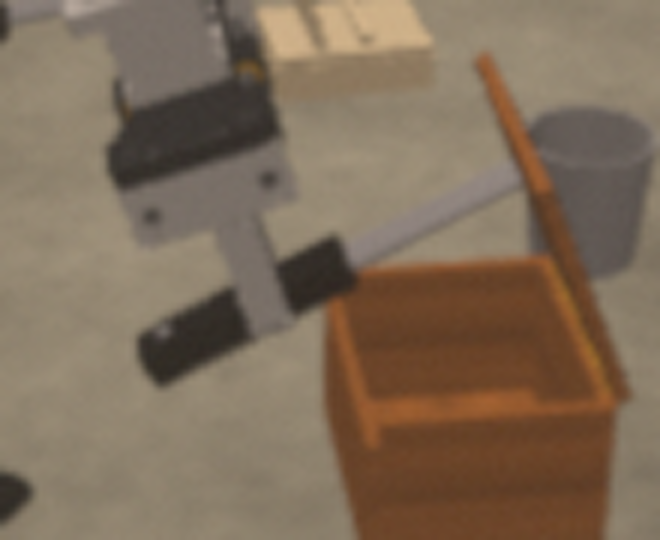

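The lid stands well open, with its edge from (615,395) to (485,58) in the crop. The opener runs from handle end (150,360) to tip (520,177), clear of the walls. I compute its tilt in the grip and the lid angle.

Run:
```python
from h import *
m=cams.camera_model('side')
def py(uv,y):
    c,d=ray(m,uv);return c+d*(y-c[1])/d[1]
P=lambda u,v:(215+u/6,145+v/6)
e=py(P(150,357),.0);j=py(P(347,255),.002);t=py(P(521,175),.004)
print(e,j,t,np.degrees(np.arctan2((t-e)[2],(t-e)[0])),np.degrees(np.arctan2((t-j)[2],(t-j)[0])))
h=py(P(612,395),-.0615);f=py(P(540,190),-.0635);print(h,f,np.degrees(np.arctan2((f-h)[2],(h-f)[0])))
s=status.state();R=Ro.from_euler('xyz',s['eef_rot']);print('offset opener dir in tool',s['tcp_pos'], j-s['tcp_pos'],t-s['tcp_pos'])
```

```text
[0.49800121 0.         0.0766025 ] [0.58755608 0.002      0.12474361] [0.66441734 0.004      0.16061466] 26.786095726335525 25.01839778094716
[ 0.6963579  -0.0615      0.08605208] [ 0.65801108 -0.0635      0.19133932] 69.98779350035845
offset opener dir in tool [0.55201547 0.00471895 0.09419075] [ 0.03554061 -0.00271895  0.03055286] [ 0.11240187 -0.00071895  0.06642391]
```

```bash
python3 -m pendant '{"linear":[[-0.08,0,0.01],[-0.18,0,0.05],[-0.28,0,0.1],[-0.38,0,0.2],[-0.48,0,0.3],[-0.5,0,0.35],[-0.5,-0.15,0.35],[-0.5,-0.35,0.35],[-0.5,-0.4,0.35],[-0.5,-0.4,0.35],[-0.5,-0.4,0.35]],"rot":[[0,0,0],[0,0.01,0],[0,0.04,0],[0,0.075,0],[0,0.11,0],[0,0.144,0],[0,0.144,0],[0,0.144,0],[0,0.144,0],[0,0.144,0],[0,0.144,0]],"claw":[1,1,1,1,1,1,1,1,1,1,1]}' 60
python3 - <<'E'
from h import *
s=status.state();print(s['clock'],s['joints'],s['tcp_pos'],s['eef_rot'])
m=cams.camera_model('side');im=cams.get_image('side')[:,:,::-1];cv2.imwrite('pics/side6.png',im)
t=s['tcp_pos'];a=proj(m,t+[.045,0,.01]);b=proj(m,t+[.13,0,.01]);e=proj(m,t+[-.06,0,.01]);print(a,b,e)
g=im.astype(int).sum(2)
for u in range(int(e[0])-6,int(b[0])+10,3):
    v0=int(a[1]);print(u,v0-14,g[v0-14:v0+16,u])
E
```

```text
clock: 13.5
tcp_pos: [0.4519, -0.0744, 0.1641]
eef_rot: [-3.131, -0.155, -3.122]
force: [-0.3, 0.6, -1.9]
opening: 0.0232
gripper_force: 60.0
13.5 [-0.26661238  0.21634213  0.31837688  2.02754136 -0.05289464  1.06346701
  1.6705727 ] [ 0.45192722 -0.07444053  0.16411386] [-3.13133057 -0.15543952 -3.12193568]
[239.70631597 188.03905429] [274.54300432 186.4179465 ] [196.18398895 190.06434391]
190 174 [510 475 392 355 349 350 349 345 346 350 346 351 349 349 353 352 350 351
 348 357 361 355 357 360 364 372 369 370 377 367]
193 174 [437 463 381 366 379 354 353 351 352 350 347 353 362 367 361 362 357 356
 354 358 357 356 350 350 360 356 362 370 374 371]
196 174 [507 463 373 357 356 353 341 351 346 351 352 355 331 259 217 204 184 184
 184 212 226 262 297 323 347 352 353 358 361 363]
199 174 [502 457 373 379 391 353 351 348 347 346 344 309 213 162 149 137 136 122
 129 130 126 127 145 245 337 349 347 352 352 353]
202 174 [501 448 358 357 375 351 352 352 345 351 346 311 254 302 295 171 134 128
 119 122 127 127 181 276 351 359 359 360 360 360]
205 174 [488 431 371 372 364 351 347 347 352 345 34
[... 2785 characters left out ...]
 390 370 364 370 368 362 363 363 362 360 356]
271 174 [398 401 410 405 403 408 416 415 405 394 396 389 375 340 353 379 337 293
 277 255 253 265 267 278 283 275 271 259 250 235]
274 174 [405 401 402 401 400 403 400 398 393 396 397 395 381 356 377 371 285 227
 218 209 214 226 215 218 211 208 213 212 213 232]
277 174 [413 407 410 404 401 394 396 401 404 409 410 408 406 405 397 359 279 227
 211 206 220 222 218 219 206 212 207 206 200 207]
280 174 [403 411 411 410 399 401 405 399 403 407 409 410 412 407 385 329 261 222
 210 211 215 217 220 216 214 209 201 196 199 208]
283 174 [415 417 408 403 403 400 404 413 400 400 403 408 407 403 377 317 250 214
 212 209 214 213 219 215 208 209 206 195 202 211]
```

```bash
python3 -m pendant '{"linear":[[-0.07,-0.15,0],[-0.14,-0.32,0],[-0.2,-0.5,0],[-0.27,-0.7,0],[-0.345,-0.85,0],[-0.345,-0.95,-0.1],[-0.345,-0.95,-0.3],[-0.345,-0.95,-0.45],[-0.345,-0.95,-0.45]],"rot":[[0,0.0156,0],[0,0.0156,0],[0,0.0156,0],[0,0.0156,0],[0,0.0156,0],[0,0.0156,0],[0,0.0156,0],[0,0.0156,0],[0,0.0156,0]],"claw":[1,1,1,1,1,1,1,1,1]}' 60;python3 -m pendant '{"linear":[[0,-0.07,0],[0,-0.135,-0.05],[0,-0.135,-0.12],[0,-0.135,-0.17],[0,-0.135,-0.2],[0,-0.135,-0.2],[0,-0.135,-0.2]],"rot":[[0,0,0],[0,0,0],[0,0,0],[0,0,0],[0,0,0],[0,0,0],[0,0,0]],"claw":[1,1,1,1,1,1,1]}' 30
python3 - <<'E'
from h import *
s=status.state();print(s['clock'],s['joints'],s['tcp_pos'],s['eef_rot'])
m=cams.camera_model('side');im=cams.get_image('side')[:,:,::-1];cv2.imwrite('pics/side7.png',im)
t=s['tcp_pos'];a=proj(m,t+[.045,0,.01]);b=proj(m,t+[.13,0,.01]);e=proj(m,t+[-.06,0,.01]);print(a,b,e)
g=im.astype(int).sum(2)
for u in range(int(e[0])-6,int(b[0])+10,6):
    v0=int(a[1]);print(u,v0-14,g[v0-14:v0+16,u])
E
```

```text
clock: 14.45
tcp_pos: [0.3815, -0.2634, 0.0716]
eef_rot: [-3.134, -0.209, -3.12]
force: [0.5, -0.2, 0.5]
opening: 0.0233
gripper_force: 60.0
clock: 15.15
tcp_pos: [0.383, -0.2921, 0.0343]
eef_rot: [-3.132, -0.205, -3.122]
force: [-0.1, 0.4, -1.6]
opening: 0.0237
gripper_force: 30.0
15.15 [ 0.11144343  0.47523413  0.41133649  2.06916471 -0.10362352  0.80936204
  2.16744602] [ 0.38298757 -0.29211786  0.03431314] [-3.13203168 -0.2046107  -3.12169167]
[212.94048043 296.17104466] [253.39648135 293.66721266] [162.30761337 299.30472545]
156 282 [371 377 382 394 425 464 456 456 481 494 486 476 472 475 475 479 484 490
 497 510 511 514 516 517 519 521 521 527 528 530]
162 282 [390 386 385 409 460 470 411 447 495 515 514 484 440 402 358 315 250 241
 230 212 219 248 284 320 398 476 521 517 524 524]
168 282 [379 382 387 435 480 442 425 466 504 507 432 241 233 341 396 336 196 160
 150 146 146 150 146 150 241 398 508 521 520 520]
174 282 [385 388 402 454 476 419 447 491 500 478 360 184 152 155 154 153 157 152
 148 151 148 141 149 178 318 474 516 515 524 522]
180 282 [169 168 214 307 353 355 355 350
[... 1093 characters left out ...]
 523 535 534 532 527 530 528 528 530 531 530]
234 282 [455 429 470 507 521 526 531 526 503 461 428 420 421 418 425 425 403 394
 475 527 536 532 526 527 530 532 533 529 524 523]
240 282 [438 450 493 511 526 528 531 526 489 432 428 425 422 419 421 419 398 417
 518 529 532 530 529 530 528 525 529 530 527 529]
246 282 [433 472 506 521 530 526 527 515 469 432 427 428 425 425 424 402 394 454
 519 528 526 524 527 528 529 529 529 526 528 527]
252 282 [438 480 511 529 533 534 529 504 465 450 444 435 433 435 430 399 416 500
 531 529 529 531 533 532 535 531 527 527 523 529]
258 282 [461 504 524 532 536 539 535 536 531 535 531 533 535 534 537 534 530 530
 527 529 526 531 534 534 534 534 535 533 531 531]
```

```bash
python3 -m pendant '{"linear":[[0,0,-0.04],[0,0,-0.08],[0,0,-0.105],[0,0,-0.12],[0,0,-0.125],[0,0,-0.125],[0,0,-0.125]],"rot":[[0,0,0],[0,0,0],[0,0,0],[0,0,0],[0,0,0],[0,0,0],[0,0,0]],"claw":[1,1,1,1,1,1,1]}' 20; python3 -m pendant '{"linear":[[0,0,-0.004],[0,0,-0.008],[0,0,-0.008]],"rot":[[0,0,0],[0,0,0],[0,0,0]],"claw":[1,1,1]}' 20
```

```text
clock: 15.9
tcp_pos: [0.383, -0.2923, 0.0094]
eef_rot: [-3.132, -0.204, -3.122]
force: [-0.2, 0.2, -1.9]
opening: 0.0241
gripper_force: 20.0
clock: 16.2
tcp_pos: [0.3829, -0.2922, 0.0076]
eef_rot: [-3.132, -0.204, -3.122]
force: [-0.7, 0.1, -0.2]
opening: 0.0236
gripper_force: 20.0
```

```bash
python3 -m pendant '{"linear":[[0,0,-0.002],[0,0,-0.004],[0,0,-0.004]],"rot":[[0,0,0],[0,0,0],[0,0,0]],"claw":[1,1,1]}' 5; python3 -m pendant '{"linear":[[0,0,0],[0,0,0],[0,0,0],[0,0,0],[0,0,0]],"rot":[[0,0,0],[0,0,0],[0,0,0],[0,0,0],[0,0,0]],"claw":[1,0.4,0.3,0.2,0.2]}' 5
```

```text
clock: 16.5
tcp_pos: [0.383, -0.2923, 0.0069]
eef_rot: [-3.132, -0.204, -3.122]
force: [0.1, -0.2, 0.8]
opening: 0.0241
gripper_force: 5.7
clock: 17.0
tcp_pos: [0.383, -0.2924, 0.0069]
eef_rot: [-3.132, -0.204, -3.122]
force: [-0.5, -1.0, 1.9]
opening: 0.0377
gripper_force: 0.9
```

```bash
python3 -m pendant '{"linear":[[0,0,0],[0,0,0],[0,0,0],[0.01,0,0.05],[0.03,0,0.15],[0.06,0,0.3],[0.1,0,0.5],[0.14,0,0.7],[0.15,0,0.75],[0.15,0,0.75],[0.15,0,0.75]],"rot":[[0,0,0],[0,0,0],[0,0,0],[0,0,0],[0,0,0],[0,0,0],[0,0,0],[0,0,0],[0,0,0],[0,0,0],[0,0,0]],"claw":[0,0,0,0,0,0,0,0,0,0,0]}' 5
python3 - <<'E'
from h import *
s=status.state();print(s['clock'],s['tcp_pos'],s['opening'])
m=cams.camera_model('side');im=cams.get_image('side')[:,:,::-1];cv2.imwrite('pics/side8.png',im)
# dark handle within tray region
H=cv2.cvtColor(im,cv2.COLOR_BGR2GRAY); T=np.array([.417,-.291])
poly=np.array([proj(m,(T[0]+a,T[1]+b,.005)) for a,b in[(-.12,-.065),(.12,-.065),(.12,.065),(-.12,.065)]]).astype(np.int32)
mask=np.zeros(H.shape,np.uint8);cv2.fillPoly(mask,[poly],255)
d=((H<95)&(mask>0)).astype(np.uint8);n,l,st,c=cv2.connectedComponentsWithStats(d)
for i in range(1,n):
    if st[i,4]>20:
        box=cv2.minAreaRect(np.argwhere(l==i)[:,::-1].astype(np.float32));pts=cv2.boxPoints(box)
        print(st[i],[plane(m,p,.016).round(3).tolist() for p in pts])
o=cv2.imread('pics/side5.png');bl=cv2.imread('pics/side6.png')
def mse(a,r):return np.abs(a[r].astype(int)-im[r].astype(int)).mean()
print('lid region diff vs earlier',mse(bl,np.s_[150:215,290:325]),'fob',mse(cv2.imread('pics/side0.png'),np.s_[215:235,190:222]),'blue',mse(bl,np.s_[245:292,325:365]),'cup',mse(cv2.imread('pics/side4.png'),np.s_[165:180,305:322]))
u=np.argwhere((H[:,:]>0)&(mask>0))
# blade: greyer than tray floor
for t in(.1,.13):
    p=proj(m,(.383+t-.005,-.292,.015));print(t,p,H[int(p[1])-5:int(p[1])+6,int(p[0])])
E
```

```text
clock: 18.1
tcp_pos: [0.4124, -0.2918, 0.1562]
eef_rot: [-3.133, -0.205, -3.122]
force: [0.3, 0.5, -0.6]
opening: 0.0469
gripper_force: 0.0
18.1 [ 0.41238179 -0.29180751  0.15619722] 0.04688144836462677
[164 300  50  17 642] [[0.319, -0.276, 0.016], [0.425, -0.274, 0.016], [0.428, -0.31, 0.016], [0.326, -0.312, 0.016]]
lid region diff vs earlier 5.893919413919414 fob 31.425 blue 6.177482269503546 cup 5.533333333333333
0.1 [237.24935093 304.36323031] [168 147 141 141 141 140 141 139 131 137 166]
0.13 [251.21622162 303.47929227] [167 145 143 143 142 141 143 142 130 141 174]
```

Run:
```python
from h import *
a=cv2.imread('pics/side0.png').astype(int)
for n in(4,5,6,8):
    b=cv2.imread(f'pics/side{n}.png').astype(int);print(n,abs(a-b)[215:235,190:222].mean(),abs(a-b)[245:292,325:365].mean())
b=cv2.imread('pics/side8.png');m=cams.camera_model('side')
c6=cv2.imread('pics/side5.png')
print('lid edge cols', [(v,int(np.argmin(np.diff(b[v,285:325].astype(int)@[-.5,0,1]))+285),int(np.argmin(np.diff(c6[v,285:325].astype(int)@[-.5,0,1]))+285)) for v in(165,172,180,190)])
print(r.hand_in())
```

```text
4 4.0453125 5.364007092198581
5 4.317708333333333 5.13563829787234
6 3.2552083333333335 4.232978723404256
8 31.425 10.405851063829788
lid edge cols [(165, 301, 301), (172, 304, 304), (180, 302, 302), (190, 307, 307)]
the job is handed in; nothing more can be done
None
```

The opener is lying flat and released inside the glass tray, the lid stands about 70° open, and the job is handed in (no verdict was returned); the cup, blue box and fob looked unmoved in my last clear views, though the fob was hidden by the arm at the end.

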